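# Make up two typewriter repair kits

## Robot

A 6-joint arm with a two-finger parallel gripper is mounted at the origin on the work surface. World frame = base frame: x ahead of the robot, y to its left, z up, the work surface at z = 0. Lengths are in m, angles in degrees, forces in N, time in s.
With the tool pointing down it reaches from about 0.275 to 0.85 m from the base axis. Payload 5.2 kg.
Tool frame: the origin (TCP) lies on the mounting face of the last link; the fingertips stand 173 mm ahead of it and the grasp point (between the pads) lies 155 mm ahead of it; z points along the fingers, y is the line along which they close (so a half turn about z gives the same grasp; the last joint's range is limited). The gripper opens to 85 mm and grips with 20 to 120 N. Pads are 22 mm wide; open, the fingers measure 114 mm over their backs; the gripper's body (76 mm by 85 mm) begins 54 mm behind the grasp point. The pads swing forward as they close: fully open they stand 13 mm farther back than shut.
Start: joints at [52.724, 14.817, 87.949, -0, 77.235, -11.62], TCP at [0.238, 0.496, 0.405] pointing down, gripper open.
Joint ranges: [-179.93, 179.93], [-52.35, 119.4], [10.71, 147.94], [-69.91, 249.91], [12.55, 155.21], [-178.61, 178.61]. Speed limits (degrees/s): [147.25, 147.25, 180, 180, 180, 180].

## Interface

Orientations are given as [roll, pitch, yaw] about the fixed x, y, z axes, in that order (R = Rz(yaw) Ry(pitch) Rx(roll)).
In Python, from rig import ctrl gives the robot as it stands. The module is installed in compiled form; this text tells all that it offers.
- The arm moves only by the tool apply_moves, never from a script. Its argument "rows" is a list of rows, each a list of 7 numbers: the turn, a rotation vector about the tool's x, y, z in rad, then the shift along the tool's x, y, z in mm, then the opening in per cent of the stroke, from 0 (shut) to 100 (fully open). A call has 1 to 12 rows; each row shifts and turns the commanded pose from where the row before left it, along the tool's axes as they then stand; what a row does not reach is not made up. A row lasts 1/10 s, in which the tool goes at most 50 mm and 8.59 degrees, less where a joint would pass 70% of its speed; a pose out of reach is approached as far as the arm can. A call is refused whole if a number of a shift passes 50 or a number of a turn 0.15, either way. A call with a gripper value outside its range is refused whole. The fingers move at their own pace and stop on an object; the grip force is fixed at half the most. Time passes only in rows, so rows that do not move let the fingers close. It gives the time, the measured TCP pose, the force, the opening and the grip force at its end, in the units of the state.
- ctrl.state(): the state, without advancing time (a new reading comes with each control period).
- ctrl.get_image(name): name is "scene" or "top" or "wrist"; returns (picture, depth): 480x640x3 uint8, blue, green, red; 480x640 float32, m along the optical axis (not along the pixel's ray), 0 where there is no reading.
- ctrl.get_calibration(name): a dict with "fx", "fy", "cx", "cy" (pixels), "distortion" ([k1, k2, p1, p2, k3] as OpenCV has them; the pictures are not rectified), "R" (3x3) and "t" (3): a world point X has camera coordinates R X + t; the wrist camera has in their place "hand_eye" (4x4, takes a point from camera to tool coordinates, whose origin is the TCP and whose axes are the flange's). Camera axes: x right, y down, z forward; pixel columns grow to the right and rows downward; lengths in m; the calibration is good to about 2 mm. A picture is of the moment at which its call begins: read the wrist's pose just before it. get_calibration takes no time and is no camera call.
- ctrl.finish_job(): hands the job in; it is judged then, once.
Trained networks look in the newest picture that a camera, given by its name, has taken for a name from the list of things; names that differ only in an ending like _2 or _b are one class to them, and where a whole thing is asked for, a point or a joint stands for the part that bears it (a point fixed in the world has none). Each returns a list of dicts, best first, with "score" (0 to 1); they miss things now and then, are a little off and sometimes report something else, mostly with a low value. They report only what shows in the picture. A call takes as long as a camera call. They do not tell look-alikes from the thing itself.
- ctrl.trace(thing, camera): "pixels" (480x640 bool, what is visible of it) and "extent" ([left, top, right, bottom] in pixels, round what is visible of it).
The state is a dict: "t": time; "joint_pos": joint angles; "joint_vel": joint speeds; "tau": joint torques, N m; "eef_pos": TCP position; "tool_rot": TCP orientation; "ft_force": force on the tool from outside, world axes, zero at the start; "wrist_torque": the same for the moment, N m; "finger_gap": finger opening in m; "grasp_force": force on a finger pad.
Only numpy, scipy, OpenCV 4.12 (cv2) and the standard library are available. Lean on these libraries where they do the work, as an engineer would, in place of code of your own. Each camera call takes 0.05 s, during which the arm holds its last target. There are 200 camera calls.

## Task

Make up the two repair kits from the stock in the middle of the counter: the red spool hub with the white top and the brass pulley go in the green tray, and the red spool hub with the black top and the rubber-tipped steel latch go in the blue tray. Put one part in each compartment of a tray, flat on its floor and the same way up as it stands now. Leave the aluminium pulley, the chrome cover, the black knob and the yellow-lidded tin where they are.

Things in the scene. Friction and masses are not known exactly. Their poses are not given: they have to be found in the camera images.
- hub_white: red enamel spool hub, standing upright on its flange: flange 44 mm in diameter and 6 mm thick at the bottom (a taper runs to 8 mm), above it a plain round barrel 32 mm in diameter, 30 mm high in all, with a white disc 25 mm wide on its top. Origin: centre of the underside; z up. About 60 g. Belongs in the green tray.
- hub_black: red enamel spool hub, standing upright on its flange: flange 44 mm in diameter and 6 mm thick at the bottom (a taper runs to 8 mm), above it a plain round barrel 32 mm in diameter, 30 mm high in all, with a black disc 25 mm wide on its top. Origin: centre of the underside; z up. About 60 g. Belongs in the blue tray.
- pulley_brass: brass drawband pulley lying flat: a round grooved wheel 40 mm in diameter and 28 mm high (flanges of full diameter at 0-9 and 19-28 mm, groove 32 mm in diameter between), dark centre mark on top. Origin: centre of the underside; z up. About 90 g. Belongs in the green tray.
- latch: steel platen latch, 60 mm long: a flat bar 16 mm wide and 10 mm high along its x axis (from x = -30 to +16 mm), a black rubber tip 16 mm in diameter at its +x end (x = 16 to 30 mm), and over the origin an upright lug 26 mm along x, 14 mm along y, reaching 30 mm above the underside (grip the lug across y). Origin: underside, midway along the length; z up. About 80 g. Belongs in the blue tray.
- tray_green: green enamelled tray, fixed to the counter, 84 x 164 mm outside (84 along its x, 164 along its y), floor 4 mm thick, rim and divider 4 mm thick and 10 mm high in all (6 mm above the floor). A divider across its middle makes two equal compartments, each 76 x 76 mm inside, centred at y = +40 and y = -40 mm of the tray frame. Origin: centre of the underside; z up. It can be turned up to 15 degrees.
- tray_blue: blue enamelled tray, fixed to the counter, 84 x 164 mm outside (84 along its x, 164 along its y), floor 4 mm thick, rim and divider 4 mm thick and 10 mm high in all (6 mm above the floor). A divider across its middle makes two equal compartments, each 76 x 76 mm inside, centred at y = +40 and y = -40 mm of the tray frame. Origin: centre of the underside; z up. It can be turned up to 15 degrees.
- pulley_alu: aluminium (silver-grey) drawband pulley lying flat: a round grooved wheel 40 mm in diameter and 28 mm high (flanges of full diameter at 0-9 and 19-28 mm, groove 32 mm in diameter between), dark centre mark on top. Origin: centre of the underside; z up. Not wanted in any kit: leave it where it is.
- cover: chrome carriage end cover, a rounded silver block 70 mm along x, 36 mm along y, 26 mm high. Origin: centre of the underside. Not wanted in any kit: leave it where it is.
- knob_spare: black ribbed knob 44 mm in diameter, 28 mm high, small steel cap on top. Origin: centre of the underside. Not wanted in any kit: leave it where it is.
- screw_tin: round tin with a yellow lid, 48 mm in diameter, 24 mm high. Origin: centre of the underside. Not wanted in any kit: leave it where it is.
Things that resemble listed ones, but are neither listed nor needed, are in the scene too. What is shaped like the hub_white but brown or purple is not meant.

How it is judged (in metres and radians):
At the end, for the whole second after the job is handed in: White-topped hub and brass pulley in the green tray, black-topped hub and latch in the blue; one part each side of the divider (centre 8 mm or more from it, inside the rim), underside within 4 mm of the tray floor, upright within 7 degrees, released, at rest (x of hub_white in the frame of tray_green between -0.038 and 0.038 m and y of hub_white in the frame of tray_green between -0.078 and 0.078 m and z of hub_white in the frame of tray_green between 0 and 0.008 m and angle between each of hub_white, pulley_brass, hub_black, latch's own z axis and vertical below 0.12 rad and linear speed of each of hub_white, pulley_brass, hub_black, latch below 0.02 m/s and angular speed of each of hub_white, pulley_brass, hub_black, latch below 0.2 rad/s and x of pulley_brass in the frame of tray_green between -0.038 and 0.038 m and y of pulley_brass in the frame of tray_green between -0.078 and 0.078 m and z of pulley_brass in the frame of tray_green between 0 and 0.008 m and ((y of hub_white in the frame of tray_green above 0.008 m and y of pulley_brass in the frame of tray_green below -0.008 m) or (y of hub_white in the frame of tray_green below -0.008 m and y of pulley_brass in the frame of tray_green above 0.008 m)) and x of hub_black in the frame of tray_blue between -0.038 and 0.038 m and y of hub_black in the frame of tray_blue between -0.078 and 0.078 m and z of hub_black in the frame of tray_blue between 0 and 0.008 m and x of latch in the frame of tray_blue between -0.038 and 0.038 m and y of latch in the frame of tray_blue between -0.078 and 0.078 m and z of latch in the frame of tray_blue between 0 and 0.008 m and ((y of hub_black in the frame of tray_blue above 0.008 m and y of latch in the frame of tray_blue below -0.008 m) or (y of hub_black in the frame of tray_blue below -0.008 m and y of latch in the frame of tray_blue above 0.008 m))); the robot touches nothing.
It fails at once if the aluminium pulley was moved more than 25 mm (distance of pulley_alu from where it was at the start of the episode above 0.025 m).
It fails at once if the chrome cover was moved more than 25 mm (distance of cover from where it was at the start of the episode above 0.025 m).
It fails at once if the black knob was moved more than 25 mm (distance of knob_spare from where it was at the start of the episode above 0.025 m).
It fails at once if the tin was moved more than 25 mm (distance of screw_tin from where it was at the start of the episode above 0.025 m).
It also fails if it takes over 128 s, if anything falls off the work surface, if the arm or the gripper's body presses on something with over 40 N, if the wrist force passes 120 N, or if a joint passes its speed limit or range.

## Working session

There is one attempt and no reset: what is moved stays moved. The work goes in short steps, Python scripts to look and compute and a tool call to move; the robot and the scene stay as the last step left them, time stands still between calls to the robot, and variables do not carry over. Pictures are saved under pics/ and viewed, at most 14 in all, crops included, and the job is handed in when it is done.

Besides the shell and the picture viewer there is one more tool, called after "Call:" as a command line: name --pt "numbers of a row" for each row, then --argument value for the rest. apply_moves: Moves the arm, as the interface text tells. Its arguments: {"type":"object","properties":{"rows":{"type":"array"}},"required":["rows"]}

```bash
mkdir -p pics
python3 - <<'E'
from rig import ctrl
import cv2,numpy as np
s=ctrl.state();print({k:np.round(s[k],3).tolist() for k in s})
for c in("top","scene"):
    im,d=ctrl.get_image(c);cv2.imwrite(f"pics/{c}0.png",im);np.save(f"{c}0.npy",d)
    k=ctrl.get_calibration(c);print(c,{a:np.round(k[a],3).tolist() for a in k})
k=ctrl.get_calibration("wrist");print(k)
E
```

```text
{'t': 0.0, 'joint_pos': [52.72, 14.86, 88.012, -0.001, 77.235, -11.621], 'joint_vel': [0.093, 0.025, -0.051, -0.047, 0.014, -0.011], 'tau': [-0.001, -44.603, -29.057, -0.0, 0.012, -0.0], 'eef_pos': [0.238, 0.496, 0.404], 'tool_rot': [-179.895, -0.021, 154.341], 'ft_force': [0.894, 0.255, 0.134], 'wrist_torque': [0.015, -0.056, 0.029], 'grasp_force': 0.0, 'finger_gap': 0.085}
top {'fx': 498.225, 'fy': 498.225, 'cx': 321.569, 'cy': 228.402, 'distortion': [-0.065, 0.0, 0.0, 0.0, 0.0], 'R': [[-0.03, -1.0, 0.0], [-0.987, 0.03, -0.158], [0.158, -0.005, -0.987]], 't': [-0.001, 0.524, 0.788]}
scene {'fx': 472.18, 'fy': 472.18, 'cx': 311.609, 'cy': 237.525, 'distortion': [0.024, 0.0, 0.0, 0.0, 0.0], 'R': [[-0.605, 0.796, -0.006], [0.502, 0.375, -0.779], [-0.618, -0.475, -0.627]], 't': [0.312, -0.198, 1.265]}
{'fx': 404.56801005323115, 'fy': 404.56801005323115, 'cx': 319.81697281416984, 'cy': 232.11455326751795, 'distortion': array([-0.08376826,  0.        ,  0.        ,  0.        ,  0.        ]), 'hand_eye': array([[ 2.03624822e-04, -9.63121162e-01, -2.69067996e-01,
         6.71684416e-02],
       [ 9.99999565e-01, -4.89078710e-05,  9.31842293e-04,
         2.32266019e-03],
       [-9.10636575e-04, -2.69068069e-01,  9.63120732e-01,
         3.07758636e-02],
       [ 0.00000000e+00,  0.00000000e+00,  0.00000000e+00,
         1.00000000e+00]])}
```

View pics/top0.png

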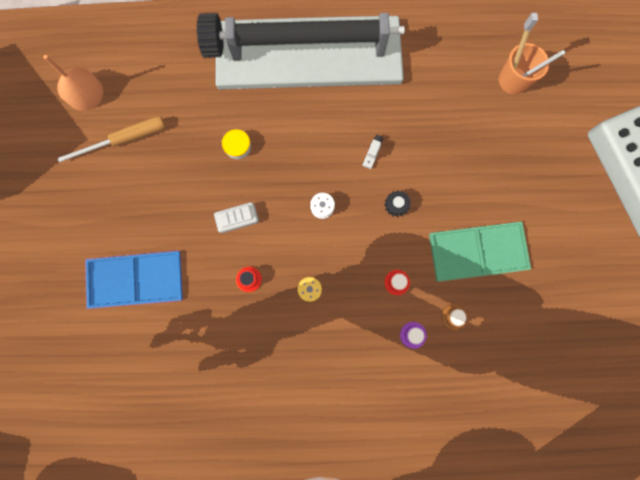

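View pics/scene0.png

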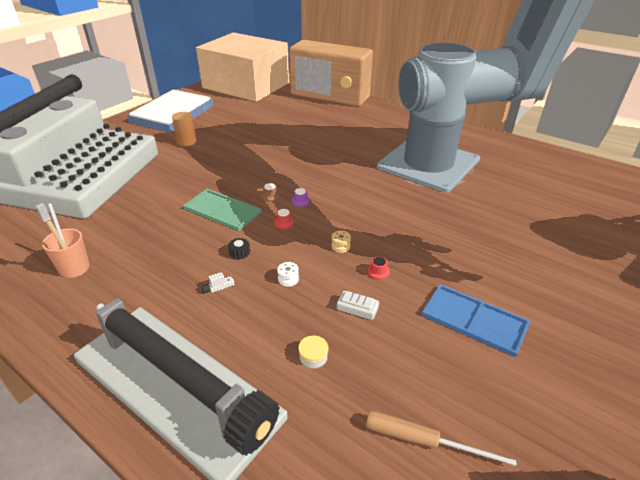

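Top view: the white-topped red hub is at (399,282). It could be confused with the brown hub (457,318) and the purple one (414,335). The black-topped red hub is at (248,279). Brass pulley is at (310,289), aluminium at (322,205). Latch is at (373,152), knob at (398,203), green tray at (481,251), blue tray at (134,280). I choose by red barrel and top colour. A close crop and positions come next.

```bash
cat > h.py <<'E'
import numpy as np,cv2
from rig import ctrl
from scipy.spatial.transform import Rotation as Ro
def pts(c,d,mask,s=None):
    k=ctrl.get_calibration(c);v,u=np.nonzero(mask&(d>0))
    K=np.array([[k["fx"],0,k["cx"]],[0,k["fy"],k["cy"]],[0,0,1]])
    p=cv2.undistortPoints(np.c_[u,v].astype(float)[:,None],K,np.array(k["distortion"]))[:,0]
    X=np.c_[p,np.ones(len(p))]*d[v,u][:,None]
    if c!="wrist": return (X-k["t"])@np.array(k["R"])
    H=np.array(k["hand_eye"]);X=X@H[:3,:3].T+H[:3,3]
    return Ro.from_euler("xyz",s["tool_rot"],degrees=True).apply(X)+s["eef_pos"]
def rect(P):
    (c,wh,a)=cv2.minAreaRect((P[:,:2]*1000).astype(np.float32));return np.round(c,1),np.round(wh,1),round(a,1)
def trace_all(c,names,zmin):
    s=ctrl.state();im,d=ctrl.get_image(c)
    for n in names:
        for r in ctrl.trace(n,c)[:4]:
            if r["score"]<.2: continue
            P=pts(c,d,r["pixels"],s)
            if len(P)<15: continue
            zt=np.percentile(P[:,2],95)
            T=P[P[:,2]>max(zt-.006,zmin)] if "tray" not in n else P[P[:,2]<.02]
            b=np.round(r["extent"]);
            m=r["pixels"];col=im[m].mean(0).round()
            if len(T)<5: continue
            (x,y),rad=cv2.minEnclosingCircle((T[:,:2]*1000).astype(np.float32))
            print(n,round(r["score"],2),b,"bgr",col,"ztop",round(zt*1000,1),"rect",rect(T),"circ",round(x,1),round(y,1),round(rad,1))
    return im,d
E
python3 - <<'E'
from h import *
im,d=trace_all("top",["hub_white","hub_black","pulley_brass","pulley_alu","latch","tray_green","tray_blue","cover","knob_spare","screw_tin"],.0)
a=cv2.resize(im[120:360,200:520],None,fx=2.5,fy=2.5,interpolation=cv2.INTER_CUBIC);cv2.imwrite("pics/crop1.png",a)
E
```

```text
hub_white 0.92 [442. 303. 466. 329.] bgr [110. 138. 173.] ztop 32.4 rect (array([ 370.8, -236.9]), array([30.5, 29.5]), 87.9) circ 371.3 -237.3 16.3
hub_white 0.73 [400. 324. 427. 348.] bgr [164. 123. 163.] ztop 32.2 rect (array([ 344. , -165.3]), array([30.2, 29.3]), 88.0) circ 344.3 -166.1 16.0
hub_white 0.63 [381. 268. 411. 294.] bgr [ 99. 109. 193.] ztop 32.0 rect (array([ 431.9, -143.4]), array([30.8, 30. ]), 87.9) circ 432.5 -143.1 16.0
hub_black 0.85 [236. 266. 260. 291.] bgr [ 51.  59. 177.] ztop 31.8 rect (array([445.7, 111.4]), array([30.2, 30.5]), 47.7) circ 446.5 111.3 16.1
pulley_brass 0.83 [299. 276. 321. 302.] bgr [ 83. 164. 201.] ztop 31.0 rect (array([424.9,   6.2]), array([38.3, 36.5]), 88.2) circ 424.8 6.5 19.6
pulley_alu 0.61 [313. 193. 336. 219.] bgr [238. 241. 244.] ztop 30.7 rect (array([568.4, -19. ]), array([37.6, 39. ]), 88.4) circ 568.2 -19.0 19.8
latch 0.69 [361. 136. 380. 169.] bgr [180. 188. 194.] ztop 32.2 rect (array([ 666.3, -112.8]), array([13.9, 27. ]), 65.1) circ 666.2 -112.7 14.2
latch 0.38 [313. 194. 336. 221.] bgr [236. 239. 242.] ztop 30.7 rect (array([568.4, -19. ]), array([37.6, 39. ]), 88.4) circ 568.3 -19.0 19.9
tray_blue 0.81 [ 84. 252. 184. 309.] bgr [202. 141.  80.] ztop 10.8 rect (array([450.9, 312.4]), array([ 88.8, 171.8]), 2.8) circ 450.0 313.1 93.4
tray_blue 0.7 [314. 194. 334. 220.] bgr [238. 240. 243.] ztop 30.7 rect (array([555.1, -21.8]), array([12.8, 35.7]), 9.7) circ 561.5 -20.7 17.9
knob_spare 0.87 [383. 191. 412. 218.] bgr [ 93.  97. 103.] ztop 29.8 rect (array([ 567.8, -149.5]), array([40. , 41.2]), 43.9) circ 568.1 -149.2 21.9
screw_tin 0.89 [225. 131. 246. 158.] bgr [ 13. 225. 244.] ztop 26.9 rect (array([684.6, 129.4]), array([44.6, 47. ]), 87.8) circ 684.4 129.7 24.0
```

View pics/crop1.png

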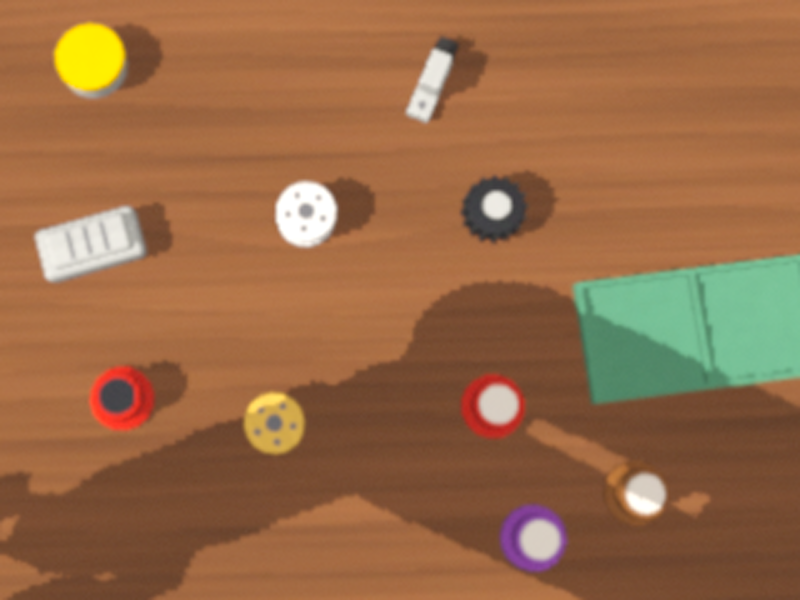

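Run:
```python
from h import *
im=cv2.imread("pics/top0.png");d=np.load("top0.npy")
h=cv2.cvtColor(im,cv2.COLOR_BGR2HSV)
for n,a,b,x in(("green",(65,60,40),(95,255,255),slice(425,540)),("blue",(98,120,60),(125,255,255),slice(75,195))):
    m=cv2.inRange(h,a,b)>0;k=np.zeros_like(m);k[210:315,x]=1;m&=k
    m=cv2.morphologyEx(m.astype(np.uint8),cv2.MORPH_OPEN,np.ones((3,3)))>0
    P=pts("top",d,m);print(n,m.sum(),rect(P))
```

```text
green 4442 (array([ 481.4, -289.3]), array([ 83.3, 164.1]), 5.7)
blue 4474 (array([450.4, 310.5]), array([ 82.1, 164.9]), 3.7)
```

Call:
apply_moves --pt "0 0 -0.149 0 0 0 100" --pt "0 0 -0.149 0 0 0 100" --pt "0 0 -0.15 0 0 0 100" --pt "0 0 0 -23 -42 0 100" --pt "0 0 0 -23 -42 0 100" --pt "0 0 0 -23 -42 0 100" --pt "0 0 0 -23 -42 0 100" --pt "0 0 0 -23 -42 0 100" --pt "0 0 0 -23 -42 0 100" --pt "0 0 0 -23 -42 0 100" --pt "0 0 0 -23 -42 0 100" --pt "0 0 0 0 0 0 100"

```text
t: 1.85
eef_pos: [0.4248, 0.1553, 0.4049]
tool_rot: [-179.9, 0.1, 179.6]
ft_force: [0.3, 0.6, 0.0]
finger_gap: 0.0856
grasp_force: 0.0
```

Call:
apply_moves --pt "0 0 0 -22 -22 25 100" --pt "0 0 0 0 -22 40 100" --pt "0 0 0 0 0 40 100" --pt "0 0 0 0 0 0 70" --pt "0 0 0 0 0 0 70"

```text
t: 2.35
eef_pos: [0.4441, 0.1164, 0.3001]
tool_rot: [180.0, -0.1, -180.0]
ft_force: [0.4, 0.7, 0.7]
finger_gap: 0.0606
grasp_force: 0.0
```

Run:
```python
from h import *
s=ctrl.state();print(s["eef_pos"],s["tool_rot"],s["finger_gap"])
im,d=trace_all("wrist",["hub_black","pulley_brass"],.02);cv2.imwrite("pics/w1.png",im)
```

```text
[0.4441185  0.11640694 0.30007272] [ 1.79986304e+02 -8.01455148e-02 -1.79964255e+02] 0.06058549213648606
pulley_brass 0.93 [115. 167. 192. 232.] bgr [107. 239. 248.] ztop 29.0 rect (array([427. ,  10.8]), array([38.8, 39.7]), 23.9) circ 427.4 10.9 20.4
```

View pics/w1.png

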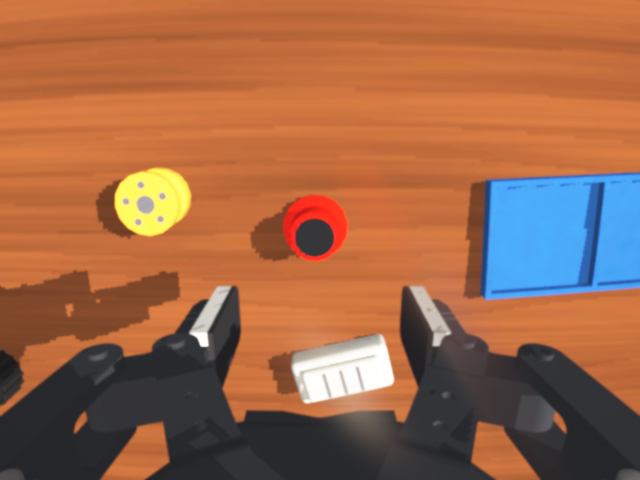

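```bash
cat >> h.py <<'E'
def top_at(c,u0,v0,r,zlo=.024,zhi=.04,save=None):
    s=ctrl.state();im,d=ctrl.get_image(c)
    if save: cv2.imwrite(save,im)
    m=np.zeros(d.shape,np.uint8);cv2.circle(m,(u0,v0),r,1,-1);P=pts(c,d,m>0,s)
    P=P[(P[:,2]>zlo)&(P[:,2]<zhi)]
    (x,y),rad=cv2.minEnclosingCircle((P[:,:2]*1000).astype(np.float32))
    print(c,np.round(s["eef_pos"],4),len(P),"zmed",np.median(P[:,2]).round(4),"rect",rect(P),"circ",round(x,1),round(y,1),round(rad,1))
E
python3 - <<'E'
from h import *
top_at("wrist",315,228,50)
top_at("wrist",152,200,50)
E
```

```text
wrist [0.445  0.1165 0.3019] 1967 zmed 0.0296 rect (array([447.9, 114.8]), array([31.3, 31.5]), 41.9) circ 448.0 114.8 15.9
wrist [0.4449 0.1165 0.3018] 3129 zmed 0.0279 rect (array([427.1,  10.5]), array([39.9, 39.3]), 80.8) circ 427.1 10.7 20.3
```

Wrist view: black-topped hub at (314,237), brass pulley at (152,200). The hub is at about (447,112.5) mm. Next I descend and grip.

Call:
apply_moves --pt "0 0 0 -2 -4 30 70" --pt "0 0 0 0 0 30 70" --pt "0 0 0 0 0 30 70" --pt "0 0 0 0 0 20 70" --pt "0 0 0 0 0 9 70" --pt "0 0 0 0 0 0 70" --pt "0 0 0 0 0 0 20" --pt "0 0 0 0 0 0 20" --pt "0 0 0 0 0 0 20" --pt "0 0 0 0 0 0 20" --pt "0 0 0 0 0 0 20" --pt "0 0 0 0 0 0 20"

```text
t: 3.8
eef_pos: [0.4469, 0.1119, 0.1823]
tool_rot: [180.0, 0.2, -180.0]
ft_force: [-0.7, 0.1, 4.8]
finger_gap: 0.0293
grasp_force: 58.8
```

Call:
apply_moves --pt "0 0 0 0 0 -10 20" --pt "0 0 0 0 0 -20 20" --pt "0 0 0 0 0 -20 20" --pt "0 0 0 0 20 -10 20" --pt "0 0 0 0 35 0 20" --pt "0 0 0 -1 40 0 20" --pt "0 0 0 0 40 0 20" --pt "0 0 0 0 25 0 20" --pt "0 0 0 0 0 0 20" --pt "0 0 0 0 0 0 20"

```text
t: 4.8
eef_pos: [0.4469, 0.2721, 0.2415]
tool_rot: [-180.0, 0.0, -179.9]
ft_force: [-1.2, -0.3, -0.2]
finger_gap: 0.0291
grasp_force: 59.4
```

Run:
```python
from h import *
s=ctrl.state();print(np.round(s["eef_pos"],4),s["finger_gap"],s["grasp_force"],s["ft_force"])
im,d=ctrl.get_image("wrist")
h=cv2.cvtColor(im,cv2.COLOR_BGR2HSV);m=cv2.inRange(h,(98,120,60),(125,255,255))>0
P=pts("wrist",d,m,s);P=P[P[:,2]<.02];print("tray",rect(P),np.percentile(P[:,2],[20,50,98]).round(4))
cv2.imwrite("pics/w2.png",im)
```

```text
[0.4469 0.2721 0.2415] 0.02913688626985208 59.39776360988617 [-1.17639098 -0.27990462 -0.21883815]
tray (array([452.2, 313.5]), array([ 84.6, 166.8]), 3.7) [0.0037 0.0043 0.0108]
```

View pics/w2.png

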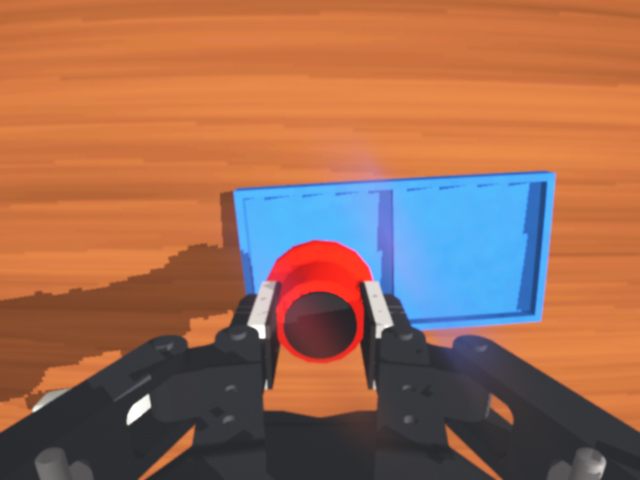

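Call:
apply_moves --pt "0 0 0 -6 -1 20 20" --pt "0 0 0 0 0 20 20" --pt "0 0 0 0 0 10 20" --pt "0 0 0 0 0 5 20" --pt "0 0 0 0 0 0 20" --pt "0 0 0 0 0 0 20" --pt "0 0 0 0 0 0 65" --pt "0 0 0 0 0 0 65" --pt "0 0 0 0 0 0 65" --pt "0 0 0 0 0 -15 65" --pt "0 0 0 0 0 -40 65" --pt "0 0 0 0 0 -40 65"

```text
t: 6.05
eef_pos: [0.4527, 0.2707, 0.2809]
tool_rot: [-179.9, -0.2, -180.0]
ft_force: [0.3, 0.2, -0.4]
finger_gap: 0.0554
grasp_force: 0.0
```

Run:
```python
from h import *
im,d=trace_all("top",["hub_black"],.02);trace_all("wrist",["hub_black"],.02)
```

```text
hub_black 0.63 [145. 270. 168. 289.] bgr [ 52.  54. 185.] ztop 35.0 rect (array([442.9, 266. ]), array([ 9. , 26.4]), 2.6) circ 446.8 266.2 13.2
hub_black 0.66 [281. 187. 351. 260.] bgr [ 51.  53. 179.] ztop 34.8 rect (array([454.3, 272.1]), array([31.3, 31.4]), 62.1) circ 454.3 272.2 16.1
```

Call:
apply_moves --pt "0 0 0 0 -22 -10 70" --pt "0 0 0 3 -40 0 70" --pt "0 0 0 4 -40 0 70" --pt "0 0 0 4 -40 0 70" --pt "0 0 0 4 -40 0 70" --pt "0 0 0 4 -40 0 70" --pt "0 0 0 4 -30 0 70" --pt "0 0 0 4 -11 10 70" --pt "0 0 0 0 0 0 70" --pt "0 0 0 0 0 0 70"

```text
t: 7.25
eef_pos: [0.4257, 0.0085, 0.2796]
tool_rot: [179.9, -0.2, 180.0]
ft_force: [0.5, 0.4, -0.6]
finger_gap: 0.0598
grasp_force: 0.0
```

Run:
```python
from h import *
trace_all("wrist",["pulley_brass"],.02);print(ctrl.state()["eef_pos"])
```

```text
pulley_brass 0.8 [288. 200. 359. 276.] bgr [110. 237. 246.] ztop 29.2 rect (array([427.1,  10.5]), array([38.5, 39.8]), 88.8) circ 427.3 10.2 20.2
[0.42620453 0.0088845  0.28032704]
```

Call:
apply_moves --pt "0 0 0 0 0 40 70" --pt "0 0 0 0 0 35 70" --pt "0 0 0 0 0 18 70" --pt "0 0 0 0 0 7 70" --pt "0 0 0 0 0 0 25" --pt "0 0 0 0 0 0 25" --pt "0 0 0 0 0 0 25" --pt "0 0 0 0 0 0 25" --pt "0 0 0 0 0 0 25" --pt "0 0 0 0 0 0 25"

```text
t: 8.35
eef_pos: [0.4266, 0.0077, 0.1813]
tool_rot: [-180.0, 0.1, -180.0]
ft_force: [-0.5, 0.3, 4.8]
finger_gap: 0.0373
grasp_force: 60.3
```

Call:
apply_moves --pt "0 0 0 0 0 -15 25" --pt "0 0 0 0 0 -35 25" --pt "0 0 0 -2 -20 -30 25" --pt "0 0 0 -8 -40 0 25" --pt "0 0 0 -8 -45 0 25" --pt "0 0 0 -8 -45 0 25" --pt "0 0 0 -8 -45 0 25" --pt "0 0 0 -8 -45 0 25" --pt "0 0 0 -8 -45 0 25" --pt "0 0 0 -8 -35 0 25" --pt "0 0 0 0 -15 0 25" --pt "0 0 0 0 0 0 25"

```text
t: 9.55
eef_pos: [0.4839, -0.3291, 0.2603]
tool_rot: [-180.0, -0.0, 179.9]
ft_force: [-0.5, -0.2, -0.9]
finger_gap: 0.0375
grasp_force: 60.2
```

Run:
```python
from h import *
s=ctrl.state();print(np.round(s["eef_pos"],4),s["finger_gap"],s["grasp_force"],s["ft_force"])
im,d=ctrl.get_image("wrist")
h=cv2.cvtColor(im,cv2.COLOR_BGR2HSV);m=cv2.inRange(h,(60,60,40),(95,255,255))>0
m=cv2.morphologyEx(m.astype(np.uint8),cv2.MORPH_OPEN,np.ones((5,5)))>0
P=pts("wrist",d,m,s);P=P[P[:,2]<.02];print("tray",rect(P),np.percentile(P[:,2],[20,50,98]).round(4))
cv2.imwrite("pics/w3.png",im)
```

```text
[ 0.4839 -0.3291  0.2603] 0.03753470344542537 60.180022433632985 [-0.46685696 -0.15242384 -0.93864755]
tray (array([ 483.8, -286.7]), array([ 84.4, 166.8]), 5.2) [0.0037 0.0043 0.0108]
```

View pics/w3.png

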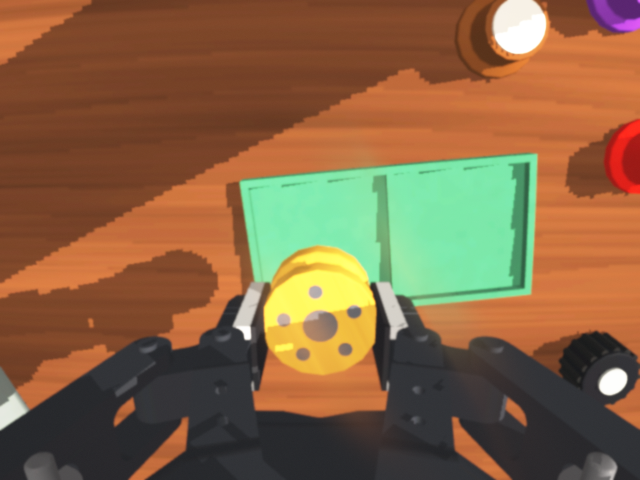

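Call:
apply_moves --pt "0 0 0 -2 0 30 25" --pt "0 0 0 0 0 25 25" --pt "0 0 0 0 0 15 25" --pt "0 0 0 0 0 5 25" --pt "0 0 0 0 0 0 25" --pt "0 0 0 0 0 0 25" --pt "0 0 0 0 0 0 60" --pt "0 0 0 0 0 0 60" --pt "0 0 0 0 0 0 60" --pt "0 0 0 0 0 -15 60" --pt "0 0 0 0 0 -40 60" --pt "0 0 0 0 0 -40 60"

```text
t: 10.8
eef_pos: [0.4859, -0.3269, 0.2809]
tool_rot: [179.9, -0.1, 180.0]
ft_force: [0.4, -1.1, -0.0]
finger_gap: 0.0513
grasp_force: 0.0
```

Run:
```python
from h import *
trace_all("wrist",["pulley_brass","hub_white"],.02);print(ctrl.state()["eef_pos"])
```

```text
pulley_brass 0.8 [286. 200. 361. 275.] bgr [112. 238. 246.] ztop 33.3 rect (array([ 487. , -323.9]), array([38.7, 39.3]), 88.1) circ 487.1 -324.2 20.0
pulley_brass 0.62 [544. 316. 619. 386.] bgr [78. 78. 80.] ztop 28.4 rect (array([ 527.9, -195.2]), array([176.7,  33.6]), 53.1) circ 530.8 -197.4 88.4
hub_white 0.95 [560.   2. 638.  36.] bgr [176.  84. 155.] ztop 30.2 rect (array([ 357.2, -164.1]), array([ 9. , 24.6]), 3.3) circ 355.5 -164.2 12.4
hub_white 0.83 [439.   0. 525.  79.] bgr [118. 146. 187.] ztop 30.8 rect (array([ 373.2, -234.4]), array([31.6, 31.6]), 58.4) circ 373.1 -234.0 16.2
hub_white 0.55 [580. 114. 640. 184.] bgr [ 64.  72. 215.] ztop 30.4 rect (array([ 436.3, -147.8]), array([31.4, 16.8]), 9.3) circ 435.2 -141.1 15.8
[ 0.48714226 -0.3280169   0.28412768]
```

Call:
apply_moves --pt "0 0 0 5 22 0 70" --pt "0 0 0 10 40 0 70" --pt "0 0 0 12 40 0 70" --pt "0 0 0 12 40 0 70" --pt "0 0 0 10 30 0 70" --pt "0 0 0 4 14 0 70" --pt "0 0 0 0 0 0 70" --pt "0 0 0 0 0 0 70"

```text
t: 11.75
eef_pos: [0.4339, -0.1419, 0.2807]
tool_rot: [-179.9, 0.0, -180.0]
ft_force: [0.0, 0.6, -0.8]
finger_gap: 0.06
grasp_force: 0.0
```

Run:
```python
from h import *
im,d=trace_all("wrist",["hub_white"],.02);print(ctrl.state()["eef_pos"]);cv2.imwrite("pics/w4.png",im)
```

```text
hub_white 0.89 [288. 192. 358. 265.] bgr [127. 138. 248.] ztop 30.8 rect (array([ 435.1, -139.3]), array([31.4, 30.6]), 0.1) circ 435.3 -139.1 16.2
hub_white 0.84 [245.  44. 318. 118.] bgr [242. 172. 233.] ztop 30.8 rect (array([ 345.5, -162.1]), array([30.7, 31.5]), 71.4) circ 345.5 -162.3 16.2
hub_white 0.71 [121.  90. 203. 164.] bgr [134. 175. 230.] ztop 30.7 rect (array([ 373.2, -233.6]), array([32. , 31.3]), 88.9) circ 373.1 -233.5 16.2
[ 0.43399576 -0.1425127   0.28072516]
```

View pics/w4.png

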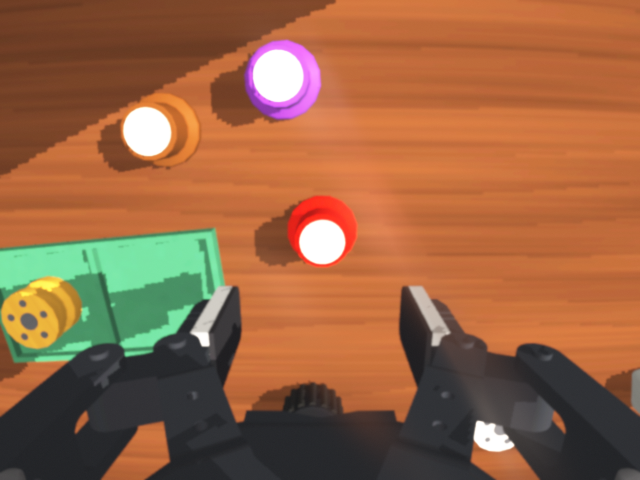

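The red white-topped hub is at (322,235), between the open fingers. The brass pulley sits flat in the far green compartment at (40,315). Next I descend and grip.

Call:
apply_moves --pt "0 0 0 -1 1 40 70" --pt "0 0 0 0 0 35 70" --pt "0 0 0 0 0 17 70" --pt "0 0 0 0 0 6 70" --pt "0 0 0 0 0 0 20" --pt "0 0 0 0 0 0 20" --pt "0 0 0 0 0 0 20" --pt "0 0 0 0 0 0 20" --pt "0 0 0 0 0 0 20" --pt "0 0 0 0 0 0 20"

```text
t: 12.85
eef_pos: [0.4348, -0.1405, 0.1837]
tool_rot: [-179.9, 0.1, -180.0]
ft_force: [-0.4, -0.3, 6.7]
finger_gap: 0.029
grasp_force: 59.5
```

Call:
apply_moves --pt "0 0 0 0 0 -15 20" --pt "0 0 0 0 0 -30 20" --pt "0 0 0 0 0 -15 20" --pt "0 0 0 -10 -25 0 20" --pt "0 0 0 -17 -40 0 20" --pt "0 0 0 -12 -30 0 20" --pt "0 0 0 -5 -13 0 20" --pt "0 0 0 0 0 0 20" --pt "0 0 0 0 0 30 20" --pt "0 0 0 0 0 18 20" --pt "0 0 0 0 0 8 20" --pt "0 0 0 0 0 0 20"

```text
t: 14.05
eef_pos: [0.4775, -0.2463, 0.1867]
tool_rot: [179.9, -0.1, -179.9]
ft_force: [0.9, 0.6, -0.9]
finger_gap: 0.029
grasp_force: 65.7
```

Call:
apply_moves --pt "0 0 0 0 0 0 20" --pt "0 0 0 0 0 0 60" --pt "0 0 0 0 0 0 60" --pt "0 0 0 0 0 0 60" --pt "0 0 0 0 0 -15 60" --pt "0 0 0 0 0 -40 60" --pt "0 0 0 0 0 -40 60" --pt "0 0 0 0 0 0 60"

```text
t: 14.85
eef_pos: [0.4799, -0.2494, 0.2872]
tool_rot: [-179.6, 0.5, -180.0]
ft_force: [0.4, -0.1, 0.8]
finger_gap: 0.0515
grasp_force: 0.0
```

Run:
```python
from h import *
im,d=trace_all("wrist",["hub_white","pulley_brass"],.02);print(ctrl.state()["eef_pos"],ctrl.state()["tool_rot"])
```

```text
hub_white 0.83 [311.   3. 384.  80.] bgr [137. 167. 209.] ztop 30.8 rect (array([ 373.1, -234.1]), array([31.4, 31.3]), 64.0) circ 373.0 -233.9 16.2
hub_white 0.76 [293. 183. 363. 258.] bgr [136. 148. 248.] ztop 34.8 rect (array([ 477.6, -245. ]), array([31.4, 31.1]), 23.6) circ 477.7 -244.9 16.2
hub_white 0.63 [434.   2. 510.  36.] bgr [185.  88. 165.] ztop 30.1 rect (array([ 357.2, -162.4]), array([ 9. , 27.7]), 1.0) circ 353.4 -162.5 13.8
pulley_brass 0.76 [160. 205. 237. 277.] bgr [106. 238. 247.] ztop 33.1 rect (array([ 486.8, -323.9]), array([38.8, 39.4]), 15.9) circ 487.1 -323.8 20.0
[ 0.47801298 -0.2479796   0.28154445] [ 1.79995789e+02 -6.89168905e-03 -1.79994427e+02]
```

Call:
apply_moves --pt "0 0 0 -20 14 0 65" --pt "0 0 0 -34 25 0 65" --pt "0 0 0 -38 27 0 65" --pt "0 0 0 -38 27 0 65" --pt "0 0 0 -35 25 0 65" --pt "0 0 0 -25 19 0 65" --pt "0 0 0.145 0 0 0 65" --pt "0 0 0.145 0 0 0 65" --pt "0 0 0.146 0 0 0 65" --pt "0 0 0 0 0 0 65" --pt "0 0 0 0 0 0 65"

```text
t: 16.1
eef_pos: [0.6679, -0.111, 0.2801]
tool_rot: [-180.0, -0.2, 155.3]
ft_force: [-0.1, 0.5, 0.3]
finger_gap: 0.0554
grasp_force: 0.0
```

Run:
```python
from h import *
im,d=trace_all("wrist",["latch"],.025);print(ctrl.state()["eef_pos"],ctrl.state()["tool_rot"]);cv2.imwrite("pics/w5.png",im)
```

```text
latch 0.74 [306. 182. 336. 281.] bgr [214. 216. 219.] ztop 30.8 rect (array([ 668.3, -108.5]), array([13.6, 26.3]), 65.0) circ 668.2 -108.8 14.2
[ 0.66802848 -0.11120175  0.28082874] [-1.79992001e+02 -8.20850697e-02  1.55181927e+02]
```

View pics/w5.png

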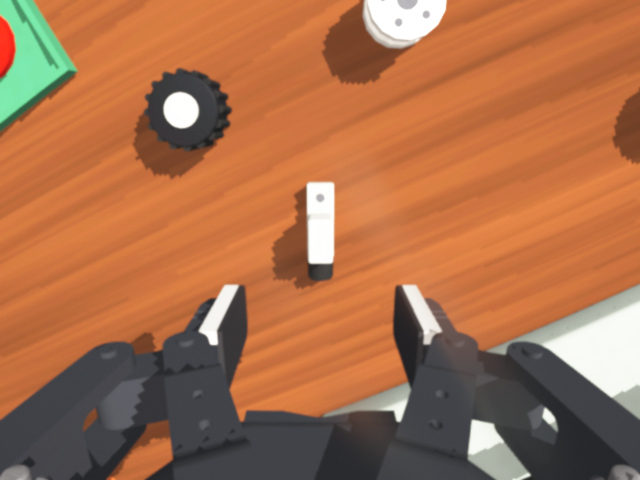

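Call:
apply_moves --pt "0 0 0 0 0 40 65" --pt "0 0 0 0 0 35 65" --pt "0 0 0 0 0 14 65" --pt "0 0 0 0 0 5 65" --pt "0 0 0 0 0 0 40" --pt "0 0 0 0 0 0 5" --pt "0 0 0 0 0 0 5" --pt "0 0 0 0 0 0 5" --pt "0 0 0 0 0 0 5" --pt "0 0 0 0 0 0 5" --pt "0 0 0 0 0 0 5"

```text
t: 17.3
eef_pos: [0.669, -0.1114, 0.1899]
tool_rot: [180.0, 0.2, 155.0]
ft_force: [-1.2, -0.3, 6.7]
finger_gap: 0.0122
grasp_force: 61.8
```

Call:
apply_moves --pt "0 0 0 0 0 -15 5" --pt "0 0 0 0 0 -30 5" --pt "0 0 0 0 0 -35 5" --pt "0 0 0 0 0 -10 5" --pt "0 0 -0.1 0 0 0 5" --pt "0 0 -0.12 0 0 0 5" --pt "0 0 -0.12 0 0 0 5" --pt "0 0 -0.096 0 0 0 5" --pt "0 0 0 10 20 0 5" --pt "0 0 0 18 38 0 5" --pt "0 0 0 20 42 0 5" --pt "0 0 0 20 42 0 5"

```text
t: 18.5
eef_pos: [0.5991, 0.0318, 0.2774]
tool_rot: [180.0, -0.0, 179.9]
ft_force: [0.1, 0.5, -0.9]
finger_gap: 0.0119
grasp_force: 60.8
```

Call:
apply_moves --pt "0 0 0 20 42 0 5" --pt "0 0 0 20 42 0 5" --pt "0 0 0 20 42 0 5" --pt "0 0 0 20 42 0 5" --pt "0 0 0 20 42 0 5" --pt "0 0 0 20 42 0 5" --pt "0 0 0 18 36 0 5" --pt "0 0 0 12 22 0 5" --pt "0 0 0 2 10 0 5" --pt "0 0 0 0 0 0 5" --pt "0 0 0 0 0 0 5"

```text
t: 19.6
eef_pos: [0.4486, 0.3502, 0.2776]
tool_rot: [-180.0, 0.0, -180.0]
ft_force: [0.3, -0.9, -0.3]
finger_gap: 0.0124
grasp_force: 60.8
```

Run:
```python
from h import *
s=ctrl.state();print(s["eef_pos"],s["tool_rot"],s["finger_gap"])
im,d=ctrl.get_image("wrist");cv2.imwrite("pics/w6.png",im)
```

```text
[0.44859124 0.35019677 0.27763484] [-1.79962572e+02  8.47281758e-03 -1.79986549e+02] 0.012356867630819772
```

View pics/w6.png

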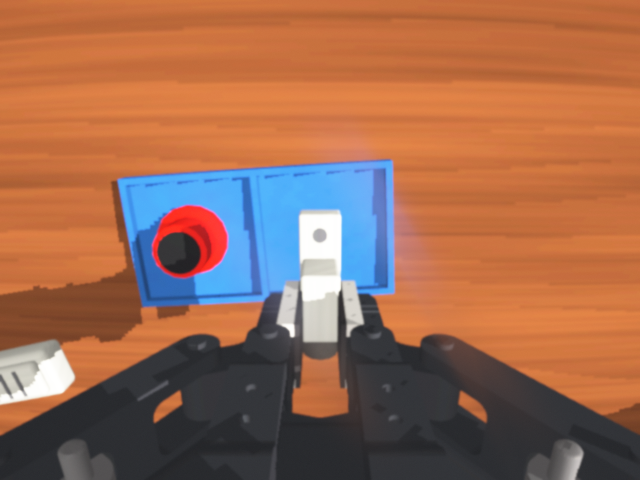

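Call:
apply_moves --pt "0 0 -0.06 0 0 0 5" --pt "0 0 0 0 0 40 5" --pt "0 0 0 0 0 28 5" --pt "0 0 0 0 0 12 5" --pt "0 0 0 0 0 6 5" --pt "0 0 0 0 0 0 5" --pt "0 0 0 0 0 0 5"

```text
t: 20.35
eef_pos: [0.4481, 0.3496, 0.1939]
tool_rot: [-179.9, -0.1, -176.6]
ft_force: [-6.9, -6.0, 13.5]
finger_gap: 0.0122
grasp_force: 62.7
```

Call:
apply_moves --pt "0 0 0 0 0 0 40" --pt "0 0 0 0 0 0 40" --pt "0 0 0 0 0 0 40" --pt "0 0 0 0 0 -15 40" --pt "0 0 0 0 0 -35 40" --pt "0 0 0 0 0 -45 40" --pt "0 0 0 50 0 0 40" --pt "0 0 0 0 0 0 40" --pt "0 0 0 0 0 0 40"

```text
t: 21.25
eef_pos: [0.3973, 0.3477, 0.2868]
tool_rot: [-180.0, -0.0, -176.5]
ft_force: [-0.6, -0.3, 0.9]
finger_gap: 0.0343
grasp_force: 0.0
```

Run:
```python
from h import *
im,d=trace_all("wrist",["latch","hub_black"],.02);cv2.imwrite("pics/w7.png",im)
im,d=trace_all("top",["latch","hub_black","hub_white","pulley_brass","pulley_alu","knob_spare","screw_tin"],.02);cv2.imwrite("pics/top9.png",im)
```

```text
latch 0.9 [304. 253. 330. 346.] bgr [229. 227. 227.] ztop 34.6 rect (array([446.2, 350.8]), array([27. , 13.6]), 3.1) circ 446.3 351.0 14.4
hub_black 0.63 [165. 272. 231. 341.] bgr [ 46.  51. 186.] ztop 34.6 rect (array([453.5, 272. ]), array([30.4, 31.6]), 48.9) circ 453.9 272.0 16.3
latch 0.68 [101. 265. 117. 299.] bgr [168. 167. 166.] ztop 35.2 rect (array([445.5, 346.5]), array([15. , 26.9]), 89.6) circ 445.3 345.1 13.8
latch 0.61 [222. 130. 247. 158.] bgr [ 14. 224. 244.] ztop 26.8 rect (array([685. , 129.4]), array([46.1, 44.6]), 0.6) circ 684.8 129.9 24.1
hub_black 0.65 [144. 267. 167. 290.] bgr [ 55.  54. 155.] ztop 35.5 rect (array([452.6, 267.6]), array([28.2, 28.8]), 56.7) circ 452.8 268.0 15.2
hub_black 0.33 [446. 243. 472. 268.] bgr [103. 113. 192.] ztop 36.4 rect (array([ 474.2, -247.4]), array([31. , 29.1]), 45.5) circ 474.6 -248.1 16.0
hub_white 0.9 [402. 325. 428. 349.] bgr [219. 162. 212.] ztop 32.3 rect (array([ 344. , -165.4]), array([29.9, 29.4]), 87.5) circ 344.0 -166.2 15.8
hub_white 0.83 [444. 241. 472. 270.] bgr [100. 110. 189.] ztop 36.4 rect (array([ 474.6, -247.7]), array([30.7, 30.6]), 42.7) circ 474.9 -248.0 16.1
hub_white 0.67 [440. 302. 464. 329.] bgr [129. 161. 199.] ztop 32.4 rect (array([ 370.8, -236.7]), array([30.7, 29.5]), 87.9) circ 371.1 -237.2 16.3
hub_white 0.43 [313. 191. 334. 220.] bgr [223. 226. 230.] ztop 31.0 rect (array([568.5, -19. ]), array([37.6, 38.8]), 88.0) circ 568.1 -19.0 19.8
pulley_brass 0.79 [488. 237. 520. 260.] bgr [ 76. 148. 182.] ztop 35.2 rect (array([ 484.5, -327.8]), array([37.9, 37.8]), 40.7) circ 484.3 -327.7 19.9
pulley_alu 0.89 [312. 193. 335. 221.] bgr [221. 225. 229.] ztop 31.0 rect (array([568.6, -19. ]), array([37.7, 38.9]), 88.0) circ 568.4 -19.0 19.9
knob_spare 0.69 [384. 190. 410. 219.] bgr [69. 70. 75.] ztop 29.8 rect (array([ 567.5, -148.6]), array([41.9, 41.4]), 37.8) circ 568.0 -149.2 22.0
```

View pics/w7.png

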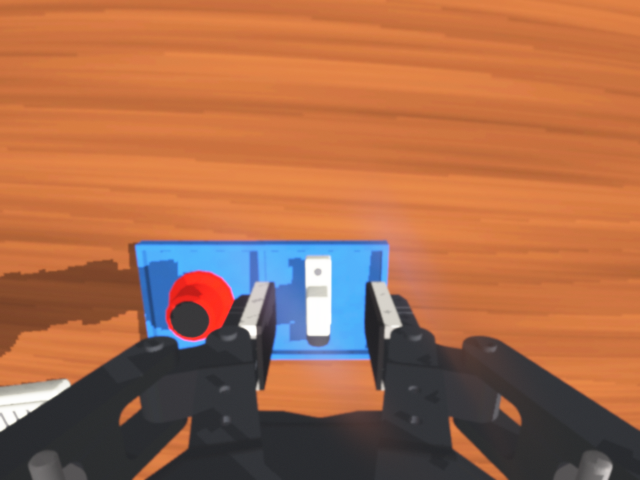

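View pics/top9.png

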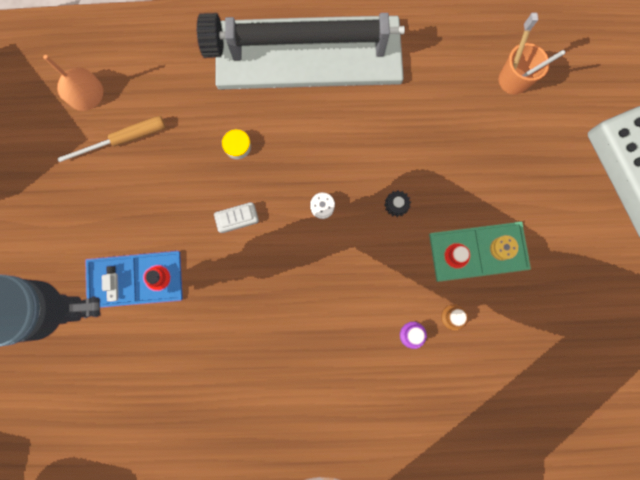

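All four parts sit flat in their compartments: latch at (318,297) and black-topped hub at (193,308) in the wrist view, white-topped hub at (458,255) and brass pulley at (506,248) in the top view. The other items haven't moved. I'm handing the job in.

```bash
python3 -c "
from rig import ctrl
print(ctrl.finish_job())"
```

```text
the job is handed in; nothing more can be done
None
```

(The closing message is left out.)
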